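# Clip the pail of tasting picks onto the counter's snap hook

### The arm

A 6-joint arm with a two-finger parallel gripper is mounted at the origin on the work surface. World frame = base frame: x ahead of the robot, y to its left, z up, the work surface at z = 0. Lengths are in m, angles in rad, forces in N, time in s.
With the tool pointing down it reaches from about 0.275 to 0.825 m from the base axis. Payload 5.2 kg.
Tool frame: the origin (TCP) lies at the centre of the arm's flange, where the gripper is bolted on; the fingertips stand 186 mm ahead of it and the grasp point (between the pads) lies 167 mm ahead of it (r.tcp_to_grasp is the distance from the TCP to the grasp point, in m); z points along the fingers, y is the line along which they close (so a half turn about z gives the same grasp; the last joint's range is limited). The gripper opens to 93 mm and grips with 3 to 60 N. Pads are 15 mm wide; open, the fingers measure 128 mm over their backs; the gripper's body (75 mm by 188 mm) begins 65 mm behind the grasp point.
Start: joints at [0.987, 0.259, 1.535, -0, 1.348, -0.203], TCP at [0.204, 0.511, 0.405] pointing down, gripper open.
Joint ranges: [-3.14, 3.14], [-0.91, 2.08], [0.19, 2.58], [-1.22, 4.36], [0.22, 2.71], [-3.12, 3.12]. Speed limits (rad/s): [2.57, 2.57, 3.14, 3.14, 3.14, 3.14].

### API

Orientations are given as a unit quaternion [x, y, z, w].
In Python, from bench import r gives the robot as it stands.
- The arm moves only by the tool arm_command, never from a script. Its argument "rows" is a list of rows, each an object with "delta_rot": the turn, a rotation vector about the world's x, y, z in degrees, a list of three; "travel": the shift along the world's x, y, z in mm, a list of three; "claw": the finger opening in mm, from 0 to 93. In form: [{"delta_rot": [ax, ay, az], "travel": [dx, dy, dz], "claw": claw}, ...]. A call has 1 to 5 rows; each row is the pose to reach, as a shift and turn from the pose commanded when the call began; what a row does not reach only later rows make up. A row lasts 1/10 s, in which the tool goes at most 50 mm and 8.59 degrees, less where a joint would pass 70% of its speed; a pose out of reach is approached as far as the arm can. A call with a gripper value outside its range is refused whole. The fingers move at their own pace and stop on an object; "newtons" is the grip in N (left out, the last holds). Time passes only in rows, so rows that repeat a pose let the fingers close. It gives the time, the measured TCP pose, the force, the opening and the grip force at its end, in the units of the state.
- r.read_state(): the state, without advancing time (a new reading comes with each control period).
- r.grab_frame(name): name is "scene" or "top"; returns (picture, depth): 384x512x3 uint8, red, green, blue; 384x512 float32, m along the optical axis (not along the pixel's ray), 0 where there is no reading.
- r.get_calibration(name): a dict with "fov_y" (degrees; the focal length in pixels is half the picture's height over the tangent of half this angle, whatever the lens; pixels are square), "cx", "cy" (the principal point, pixels), "position" and "rotation" of the camera in the world. Camera axes: x right, y up, looking along -z (the intrinsics and any distortion apply to the point x, -y, -z); pixel columns grow to the right and rows downward; lengths in m; the calibration is good to about 2 mm. A picture is of the moment at which its call begins. get_calibration takes no time and is no camera call.
- r.job_done(): hands the job in; it is judged then, once.
Trained networks look in the newest picture that a camera, given by its name, has taken for a name from the list of things; names that differ only in an ending like _2 or _b are one class to them, and where a whole thing is asked for, a point or a joint stands for the part that bears it (a point fixed in the world has none). Each returns a list of dicts, best first, with "conf" (0 to 1); they miss things now and then, are a little off and sometimes report something else, mostly with a low value. They report only what shows in the picture. A call takes as long as a camera call. They do not tell look-alikes from the thing itself.
- r.spot_in(camera, name): "position" ([x, y, z] in m, in world coordinates, good to about 4 mm: the middle of the surface that is visible of it).
The state is a dict: "t": time; "joint_positions": joint angles; "joint_vel": joint speeds; "effort": joint torques, N m; "position": TCP position; "orientation": TCP orientation; "wrist_force": force on the tool from outside, world axes, zero at the start; "moment": the same for the moment, N m; "gripper_width": finger opening in m; "gripper_force": force on a finger pad.
Only numpy, scipy, OpenCV 4.12 (cv2) and the standard library are available. Lean on these libraries where they do the work, as an engineer would, in place of code of your own. Each camera call takes 0.05 s, during which the arm holds its last target. There are 200 camera calls.

### The job

Hang the blue pail of tasting picks on the steel stand's snap hook: bring its handle in over the hook's nose, so that the nose goes through the handle, and press the handle's top bar down against the brass sprung gate until it passes inside and the gate snaps shut above it. Leave the pail hanging there freely, and do not disturb the white pail.

Things in the scene. Friction and masses are not known exactly. Their poses are not given: they have to be found in the camera images.
- pick_pail: Blue pail of wooden picks, loose, upright, 0.11-0.23 kg, 55 mm tall, rim 64 mm wide. Stiff steel handle in its y-z plane: two upright strips, 10 mm wide along x, outer faces y = +-30, inner +-25 mm, up to z = 120 mm (pinch them along y from above); on top a round 8 mm bar, level for y = +-12 mm, centre at z = 135 mm. Open between rim and bar (76 mm). Origin: centre of underside, z up.
- hook_seat (a point): Lowest part of the fixed stand's snap hook (8 mm steel bar, point on its centre line), 190 mm above the table. z up; hook lies in the x-z plane, its nose on the -x side, about towards the robot. From here (x, z mm): nose upright at x = -12, top at z = 44; 14 mm post at x = 56, top z = 68. A handle bar pressed straight down at x = -8 to 6 is inside once its centre is at z = 10; it rests at z = 8.
- gate (a joint): Brass sprung gate shutting the hook's mouth: 6 mm rod hinged on the post at x = 56, z = 62 mm from hook_seat, sloping down to its free end just inside the nose (x = -5, z = 35). 0 = shut; grows (rad, to 1.0) as the free end is pushed down into the hook; springs shut by itself. Starts to yield at 3 N; a bar passes with 4 to 8 N, at 0.2 to 0.6 rad.
- spare_pail: Bystander: empty white pail of the same shape and size, 139 mm tall with its handle. Origin: centre of its underside. A red waxed cheese and a cream cheese block (under 50 mm tall) lie farther back.
There are look-alikes about, which are no part of the job. Leave any pink or purple look-alike of the pick_pail alone.

How it is judged:
On the way:
1. the blue pail's handle pushes the gate open (more than 0.12 rad) (value of joint gate above 0.12 rad and contact force between pick_pail and gate above 0.3 N), for 0.04 s.
At the end, for the whole second after the job is handed in: The blue pail hangs in the hook: its underside's centre is 105 to 137 mm below hook_seat and, in the stand's axes, at x -40 to 55 mm and y within 45 mm of it; the gate is shut (under 0.08 rad), the pail upright within 0.45 rad and almost still (under 0.08 m/s) (x of pick_pail in the frame of hook_seat between -0.04 and 0.055 m and y of pick_pail in the frame of hook_seat between -0.045 and 0.045 m and z of pick_pail in the frame of hook_seat between -0.137 and -0.105 m and value of joint gate below 0.08 rad and angle between pick_pail's own z axis and vertical below 0.45 rad and linear speed of pick_pail below 0.08 m/s); the robot touches nothing.
It fails at once if the white pail is moved by more than 30 mm (distance of spare_pail from where it was at the start of the episode above 0.03 m).
It also fails if it takes over 48 s, if anything falls off the work surface, if the arm or the gripper's body presses on something with over 40 N, if the wrist force passes 120 N, or if a joint passes its speed limit or range.

## Working session

There is one attempt and no reset: what is moved stays moved. The work goes in short steps, Python scripts to look and compute and a tool call to move; the robot and the scene stay as the last step left them, time stands still between calls to the robot, and variables do not carry over. Pictures are saved under pics/ and viewed, at most 10 in all, crops included, and the job is handed in when it is done.

Besides the shell and the picture viewer there is one more tool, called after "Call:" by a JSON object that holds its "name" and its "arguments". arm_command: Moves the arm, as the interface text tells. Its arguments: {"type":"object","properties":{"rows":{"type":"array","items":{"type":"object","properties":{"delta_rot":{"type":"array","items":{"type":"number"}},"travel":{"type":"array","items":{"type":"number"}},"claw":{"type":"number"}}}},"newtons":{"type":"number"}},"required":["rows"]}

```bash
mkdir -p pics
cat > h.py <<'E'
import numpy as np, cv2
from bench import r
def K(n):
    c=r.get_calibration(n); return c, 192/np.tan(np.radians(c["fov_y"])/2)
def rot(c):
    R=np.array(c["rotation"],float)
    if R.size==4:
        from scipy.spatial.transform import Rotation as Q; R=Q.from_quat(R).as_matrix()
    return R.reshape(3,3)
def cloud(n,d):
    c,f=K(n); v,u=np.mgrid[0:384,0:512]
    p=np.stack([(u-c["cx"])/f*d,-(v-c["cy"])/f*d,-d],-1)
    return p@rot(c).T+np.array(c["position"])
def save(n,tag):
    im,d=r.grab_frame(n); cv2.imwrite(f"pics/{tag}.png",im[...,::-1]); np.savez(f"{tag}.npz",im=im,d=d); return im,d,cloud(n,d)
E
python3 - <<'E'
from h import *
for n in("scene","top"):
    print(r.get_calibration(n)); im,d,P=save(n,n+"0")
    for k in("pick_pail","hook_seat","gate","spare_pail"):
        try: print(n,k,[(np.round(o["position"],3).tolist(),round(o["conf"],2)) for o in r.spot_in(n,k)])
        except Exception as e: print(k,e)
a=cv2.imread("pics/scene0.png");b=cv2.imread("pics/top0.png")
cv2.imwrite("pics/both.png",cv2.resize(np.vstack([a,b]),None,fx=.78,fy=.78))
E
```

```text
{'fov_y': 51.006175782187285, 'cx': 255.60691931245216, 'cy': 186.4867508779861, 'position': array([1.29249294, 0.17486363, 0.8288198 ]), 'rotation': array([0.25971484, 0.32911787, 0.7271108 , 0.54363546])}
scene pick_pail [([0.45, -0.386, 0.048], 0.8), ([0.385, -0.282, 0.049], 0.63), ([0.591, -0.113, 0.015], 0.46)]
scene hook_seat [([0.59, -0.114, 0.014], 0.85)]
scene gate [([0.45, 0.247, 0.042], 0.58)]
scene spare_pail [([0.447, 0.247, 0.042], 0.63)]
{'fov_y': 44.59643948844089, 'cx': 250.61197356247004, 'cy': 190.3977898570346, 'position': array([ 0.45008648, -0.01534799,  1.58073333]), 'rotation': array([ 0.01544538, -0.02803404, -0.70342076,  0.71005265])}
top pick_pail [([0.433, -0.399, 0.044], 0.68), ([0.38, -0.288, 0.036], 0.65), ([0.494, -0.279, 0.045], 0.6)]
top hook_seat [([0.585, -0.11, 0.011], 0.62)]
top gate [([0.558, -0.12, 0.245], 0.42)]
top spare_pail [([0.444, 0.252, 0.031], 0.9)]
```

View pics/scene0.png

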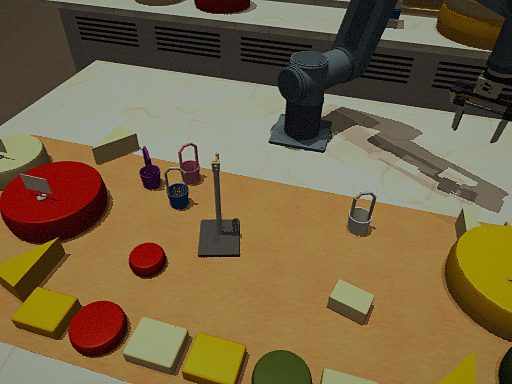

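View pics/top0.png

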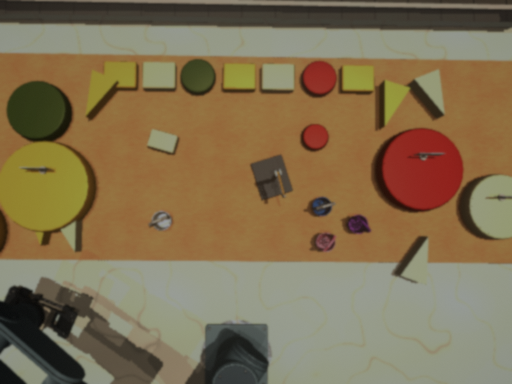

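The top view shows three pail look-alikes: blue at (320,207), purple at (358,225) and pink at (324,242). The blue one fits the description and is at about (0.494, -0.279). The stand is at (272,178) and the white pail at (161,221). Next I'll measure the handle and hook and confirm the blue pail in a crop.

Run:
```python
from h import *
crops=[]
for n,(u0,u1,v0,v1) in (("top",(240,380,150,260)),("scene",(130,260,135,265))):
    z=np.load(n+"0.npz"); im,d=z["im"],z["d"]; P=cloud(n,d)
    crops.append(cv2.resize(im[v0:v1,u0:u1,::-1],(390,390),interpolation=cv2.INTER_CUBIC))
    q=P.reshape(-1,3); ok=(d.reshape(-1)>0)
    for nm,(cx,cy,rad,zl,zh) in dict(pail_rim=(.494,-.279,.05,.035,.075),handle=(.494,-.279,.05,.08,.16),bar=(.494,-.279,.05,.125,.16),white=(.447,.25,.06,.08,.16)).items():
        s=q[ok&(np.hypot(q[:,0]-cx,q[:,1]-cy)<rad)&(q[:,2]>zl)&(q[:,2]<zh)]
        if len(s)<3: print(n,nm,len(s)); continue
        w,V=np.linalg.eigh(np.cov(s[:,:2].T)); print(n,nm,len(s),s.mean(0).round(3),(s.min(0)).round(3),s.max(0).round(3),"yaw long",np.degrees(np.arctan2(V[1,1],V[0,1])).round(1),np.sqrt(w).round(4))
    s=ok&(np.hypot(q[:,0]-.57,q[:,1]+.12)<.09)&(q[:,2]>.17)
    for p in sorted(q[s].round(3).tolist()): print(p,end=" ")
    # base plate
    s=q[ok&(np.hypot(q[:,0]-.58,q[:,1]+.11)<.1)&(q[:,2]>.008)&(q[:,2]<.025)]
    print("\nplate",len(s),cv2.minAreaRect(s[:,:2].astype(np.float32)))
cv2.imwrite("pics/crop.png",np.hstack(crops))
```

```text
top pail_rim 101 [ 0.497 -0.278  0.049] [ 0.466 -0.306  0.035] [ 0.525 -0.244  0.071] yaw long 144.8 [0.0194 0.0199]
top handle 58 [ 0.494 -0.271  0.128] [ 0.484 -0.302  0.088] [ 0.507 -0.245  0.143] yaw long 107.0 [0.0025 0.0188]
top bar 40 [ 0.495 -0.275  0.135] [ 0.487 -0.301  0.126] [ 0.503 -0.253  0.143] yaw long 105.8 [0.0024 0.014 ]
top white 63 [0.445 0.245 0.127] [0.429 0.219 0.082] [0.461 0.276 0.141] yaw long 114.5 [0.0026 0.0198]
[0.515, -0.135, 0.234] [0.516, -0.134, 0.219] [0.518, -0.138, 0.233] [0.518, -0.135, 0.238] [0.518, -0.133, 0.23] [0.519, -0.132, 0.205] [0.521, -0.139, 0.228] [0.521, -0.136, 0.23] [0.521, -0.133, 0.231] [0.523, -0.133, 0.199] [0.524, -0.136, 0.222] [0.524, -0.133, 0.225] [0.526, -0.133, 0.194] [0.526, -0.13, 0.191] [0.527, -0.136, 0.227] [0.527, -0.133, 0.228] [0.527, -0.13, 0.224] [0.529, -0.13, 0.19] [0.53, -0.133, 0.23] [0.53, -0.13, 0.231] [0.532, -0.133, 0.232] [0.532, -0.13, 0.192] [0.533, -0.13, 0.229] [0.535, -0.13, 0.195] [0.535, -0.13, 0.231] [0.535, -0.127, 0.192] [0.536, -0.133, 0.229] [0.538, -0.13, 0.191] [0.538, -0.13, 0.234] [0.
[... 7477 characters left out ...]
0.222] [0.593, -0.115, 0.178] [0.593, -0.115, 0.231] [0.593, -0.113, 0.172] [0.593, -0.113, 0.223] [0.593, -0.111, 0.208] [0.593, -0.111, 0.223] [0.594, -0.119, 0.243] [0.594, -0.119, 0.246] [0.594, -0.119, 0.255] [0.594, -0.119, 0.258] [0.594, -0.117, 0.235] [0.594, -0.117, 0.241] [0.594, -0.115, 0.229] [0.594, -0.112, 0.23] [0.595, -0.119, 0.241] [0.595, -0.116, 0.247] [0.595, -0.116, 0.25] [0.595, -0.116, 0.256] [0.596, -0.119, 0.239] [0.596, -0.118, 0.251] [0.596, -0.116, 0.239] [0.596, -0.116, 0.245] [0.596, -0.115, 0.261] [0.597, -0.118, 0.254] [0.598, -0.118, 0.237] 
plate 1387 ((0.5955487489700317, -0.11076932400465012), (0.13397294282913208, 0.10986271500587463), 18.134653091430664)
```

View pics/crop.png

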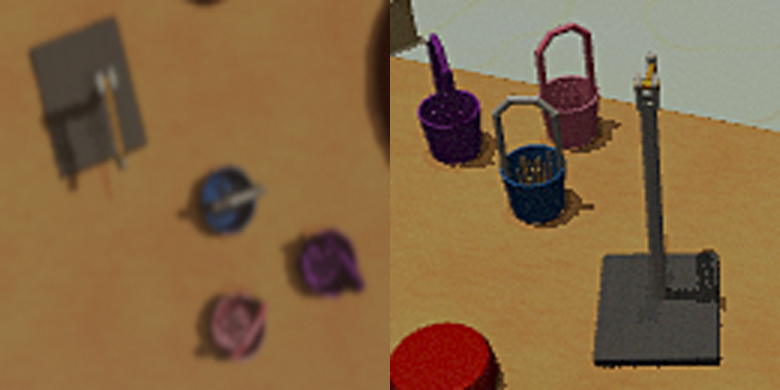

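The crop confirms that the pail with picks inside is the blue one, with its handle along about 105.5°. The hook nose is near (0.520, -0.135) and the post near (0.585, -0.114), so the hook's yaw is about 18° and the seat is about (0.531, -0.131). I'll grip with the tool leaning 20° back so the gripper body clears the nose and gate.

```bash
cat >> h.py <<'E'
from scipy.spatial.transform import Rotation as Q
def target(yaw,th,flip=1):
    y,t=np.radians([yaw,th]); xp=np.array([np.cos(y),np.sin(y),0])
    z=np.sin(t)*xp-np.cos(t)*np.array([0,0,1]); yt=flip*np.array([-np.sin(y),np.cos(y),0])
    return Q.from_matrix(np.stack([np.cross(yt,z),yt,z],1))
def plan(g,yaw,th,flip=1):
    s=r.read_state(); T=target(yaw,th,flip); c=Q.from_quat(s["orientation"])
    tcp=np.array(g)-r.tcp_to_grasp*T.as_matrix()[:,2]
    print("rot",np.degrees((T*c.inv()).as_rotvec()).round(2),"travel",((tcp-s["position"])*1000).round(1),"tcp",tcp.round(4))
E
python3 - <<'E'
from h import *
s=r.read_state(); print(s["orientation"],s["position"],r.tcp_to_grasp,s["joint_positions"])
for f in(1,-1): plan((.497,-.274,.23),15.5,20,f)
E
```

```text
[ 1.89244889e-01  9.81929919e-01 -6.69516173e-05 -2.88668942e-05] [0.20438762 0.5105947  0.40470932] 0.1673 [ 9.87187424e-01  2.58631819e-01  1.53506536e+00  2.07237639e-06
  1.34804128e+00 -2.02823194e-01]
rot [ -1.11 -20.33  36.93] travel [ 237.5 -799.9  -17.5] tcp [ 0.4419 -0.2893  0.3872]
rot [  26.17   -1.45 -140.85] travel [ 237.5 -799.9  -17.5] tcp [ 0.4419 -0.2893  0.3872]
```

Call:
{"name": "arm_command", "arguments": {"rows": [{"travel": [40,-40,60],"delta_rot": [0,-2,4],"claw": 93},{"travel": [70,-90,80],"delta_rot": [0,-4,8],"claw": 93},{"travel": [100,-130,80],"delta_rot": [0,-6,12],"claw": 93},{"travel": [120,-170,80],"delta_rot": [0,-8,16],"claw": 93},{"travel": [140,-210,80],"delta_rot": [0,-10,20],"claw": 93}], "newtons": 40}}

```text
t: 1.0
position: [0.3323, 0.3228, 0.4846]
orientation: [0.014, 0.996, 0.017, 0.087]
wrist_force: [0.6, 0.4, 0.3]
gripper_width: 0.0931
gripper_force: 0.0
```

Call:
{"name": "arm_command", "arguments": {"rows": [{"travel": [20,-50,0],"delta_rot": [0,-2,4],"claw": 93},{"travel": [30,-100,0],"delta_rot": [0,-4,8],"claw": 93},{"travel": [40,-150,0],"delta_rot": [0,-6,12],"claw": 93},{"travel": [50,-200,0],"delta_rot": [0,-8,16],"claw": 93},{"travel": [50,-240,0],"delta_rot": [0,-10,17],"claw": 93}]}}

```text
t: 1.5
position: [0.3816, 0.0856, 0.484]
orientation: [-0.135, 0.976, 0.03, 0.169]
wrist_force: [-0.1, -0.4, 0.8]
gripper_width: 0.0928
gripper_force: 0.0
```

Call:
{"name": "arm_command", "arguments": {"rows": [{"travel": [10,-50,0],"claw": 93},{"travel": [20,-100,0],"claw": 93},{"travel": [30,-150,0],"claw": 93},{"travel": [40,-200,0],"claw": 93},{"travel": [40,-240,0],"claw": 93}]}}

```text
$.rows[0]: bad value
```

Call:
{"name": "arm_command", "arguments": {"rows": [{"travel": [5,-50,0],"claw": 93},{"travel": [7,-100,-10],"claw": 93},{"travel": [7,-110,-40],"claw": 93},{"travel": [7,-110,-70],"claw": 93},{"travel": [7,-110,-70],"claw": 93}]}}

```text
$.rows[0]: bad value
```

Run:
```python
from h import *
plan((.497,-.274,.23),15.5,20); s=r.read_state(); print(s["t"],s["joint_positions"],s["wrist_force"])
for n in ("scene",): save(n,n+"1")
```

```text
rot [-0.63 -0.38 -0.35] travel [  60.3 -374.9  -96.8] tcp [ 0.4419 -0.2893  0.3872]
1.5 [-0.13834959 -0.20644422  1.84937203  0.159421    1.18923726 -2.0199441 ] [-0.08538187 -0.41161305  0.81126657]
```

Call:
{"name": "arm_command", "arguments": {"rows": [{"travel": [10,-50,0],"delta_rot": [0,0,0],"claw": 93},{"travel": [20,-100,0],"delta_rot": [0,0,0],"claw": 93},{"travel": [30,-150,0],"delta_rot": [0,0,0],"claw": 93},{"travel": [40,-200,0],"delta_rot": [0,0,0],"claw": 93},{"travel": [40,-250,0],"delta_rot": [0,0,0],"claw": 93}]}}

```text
t: 2.05
position: [0.4216, -0.1609, 0.4838]
orientation: [-0.133, 0.976, 0.03, 0.168]
wrist_force: [-0.2, 0.5, 0.7]
gripper_width: 0.0929
gripper_force: 0.0
```

Call:
{"name": "arm_command", "arguments": {"rows": [{"travel": [5,-45,0],"delta_rot": [0,0,0],"claw": 93},{"travel": [7,-90,-15],"delta_rot": [0,0,0],"claw": 93},{"travel": [7,-100,-50],"delta_rot": [0,0,0],"claw": 93},{"travel": [7,-100,-90],"delta_rot": [0,0,0],"claw": 93},{"travel": [7,-100,-90],"delta_rot": [0,0,0],"claw": 93}]}}

```text
t: 2.55
position: [0.4271, -0.2581, 0.3884]
orientation: [-0.132, 0.977, 0.035, 0.165]
wrist_force: [0.1, -0.3, -0.3]
gripper_width: 0.093
gripper_force: 0.0
```

Call:
{"name": "arm_command", "arguments": {"rows": [{"travel": [0,0,0],"delta_rot": [0,0,0],"claw": 93},{"travel": [0,0,0],"delta_rot": [0,0,0],"claw": 93}]}}

```text
t: 2.75
position: [0.4291, -0.259, 0.396]
orientation: [-0.134, 0.976, 0.029, 0.169]
wrist_force: [0.1, -1.0, 1.1]
gripper_width: 0.0929
gripper_force: 0.0
```

Run:
```python
from h import *
plan((.497,-.274,.113),15.5,20); s=r.read_state(); print(s["t"],s["joint_positions"],s["wrist_force"])
im,d,P=save("scene","scene1"); 
cv2.imwrite("pics/s1.png",cv2.resize(im[100:260,100:300,::-1],(750,600),interpolation=cv2.INTER_CUBIC))
```

```text
rot [-0.51 -0.42 -0.23] travel [  12.7  -30.3 -125.7] tcp [ 0.4419 -0.2893  0.2702]
2.75 [-0.88357636  0.11622554  1.76239261  0.34985581  1.15325513 -2.8524704 ] [ 0.0911714  -0.9876675   1.13856365]
```

View pics/s1.png

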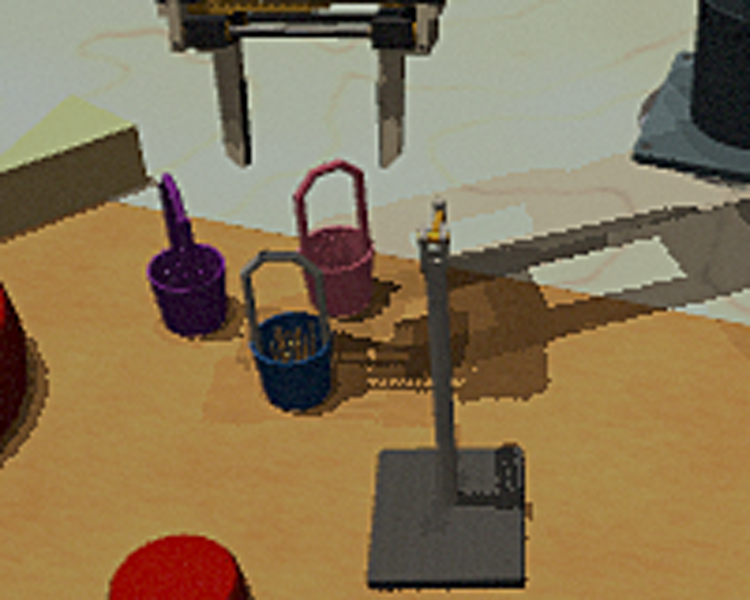

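The fingers are above and behind the blue pail, which is at crop pixel (292,340), and nothing has been disturbed. I'll line up, descend and grip.

Call:
{"name": "arm_command", "arguments": {"rows": [{"travel": [12,-30,0],"delta_rot": [0,0,0],"claw": 93},{"travel": [12,-30,-30],"delta_rot": [0,0,0],"claw": 93},{"travel": [12,-30,-60],"delta_rot": [0,0,0],"claw": 93},{"travel": [12,-30,-60],"delta_rot": [0,0,0],"claw": 93},{"travel": [12,-30,-60],"delta_rot": [0,0,0],"claw": 93}]}}

```text
t: 3.3
position: [0.4409, -0.289, 0.3351]
orientation: [-0.134, 0.976, 0.03, 0.168]
wrist_force: [-0.2, -0.8, 0.7]
gripper_width: 0.0929
gripper_force: 0.0
```

Run:
```python
from h import *
plan((.497,-.274,.113),15.5,20); s=r.read_state(); print(s["t"],s["joint_positions"],s["wrist_force"])
```

```text
rot [-0.61 -0.5  -0.22] travel [  0.9  -0.3 -64.9] tcp [ 0.4419 -0.2893  0.2702]
3.3 [-0.90420424  0.22578857  1.78872461  0.37609672  1.03494455 -2.92584504] [-0.22797932 -0.78388447  0.69317817]
```

Call:
{"name": "arm_command", "arguments": {"rows": [{"travel": [1,0,-25],"delta_rot": [-0.6,-0.5,0],"claw": 93},{"travel": [1,0,-50],"delta_rot": [-0.6,-0.5,0],"claw": 93},{"travel": [1,0,-65],"delta_rot": [-0.6,-0.5,0],"claw": 93},{"travel": [1,0,-65],"delta_rot": [-0.6,-0.5,0],"claw": 93},{"travel": [1,0,-65],"delta_rot": [-0.6,-0.5,0],"claw": 80}]}}

```text
t: 3.8
position: [0.4422, -0.2895, 0.2707]
orientation: [-0.135, 0.975, 0.023, 0.173]
wrist_force: [-0.8, 0.4, 0.2]
gripper_width: 0.0888
gripper_force: 0.0
```

Call:
{"name": "arm_command", "arguments": {"rows": [{"travel": [0,0,0],"delta_rot": [0,0,0],"claw": 50},{"travel": [0,0,0],"delta_rot": [0,0,0],"claw": 50},{"travel": [0,0,0],"delta_rot": [0,0,0],"claw": 50},{"travel": [0,0,0],"delta_rot": [0,0,0],"claw": 50},{"travel": [0,0,0],"delta_rot": [0,0,0],"claw": 50}], "newtons": 40}}

```text
t: 4.3
position: [0.4416, -0.2893, 0.2692]
orientation: [-0.134, 0.976, 0.024, 0.172]
wrist_force: [-1.0, -0.9, 4.4]
gripper_width: 0.0601
gripper_force: 40.0
```

Call:
{"name": "arm_command", "arguments": {"rows": [{"travel": [0,0,0],"delta_rot": [0,0,0],"claw": 50},{"travel": [0,0,20],"delta_rot": [0,0,0],"claw": 50},{"travel": [0,0,50],"delta_rot": [0,0,0],"claw": 50},{"travel": [0,0,90],"delta_rot": [0,0,0],"claw": 50},{"travel": [0,0,130],"delta_rot": [0,0,0],"claw": 50}]}}

```text
t: 4.8
position: [0.441, -0.2885, 0.3988]
orientation: [-0.134, 0.976, 0.026, 0.171]
wrist_force: [0.8, -1.1, -1.4]
gripper_width: 0.0602
gripper_force: 40.0
```

Call:
{"name": "arm_command", "arguments": {"rows": [{"travel": [0,0,20],"delta_rot": [0,0,0],"claw": 50},{"travel": [0,0,20],"delta_rot": [0,0,0],"claw": 50},{"travel": [0,0,20],"delta_rot": [0,0,0],"claw": 50}]}}

```text
t: 5.1
position: [0.4411, -0.2886, 0.4174]
orientation: [-0.134, 0.976, 0.025, 0.171]
wrist_force: [0.6, 1.0, -1.8]
gripper_width: 0.0599
gripper_force: 40.0
```

Run:
```python
from h import *
s=r.read_state(); p=np.array(s["position"]); print(s)
g=p+r.tcp_to_grasp*Q.from_quat(s["orientation"]).as_matrix()[:,2]; print("grasp",g)
for n in("scene","top"):
    im,d,P=save(n,n+"2")
    if n=="scene": cv2.imwrite("pics/s2.png",cv2.resize(im[60:260,100:350,::-1],(750,600),interpolation=cv2.INTER_CUBIC))
    q=P.reshape(-1,3); hs=im.reshape(-1,3).astype(int)
    s_=(d.reshape(-1)>0)&(np.hypot(q[:,0]-g[0],q[:,1]-g[1])<.07)
    blue=q[s_&(hs[:,2]>hs[:,0]*1.6)&(hs[:,2]>hs[:,1]*1.15)&(hs[:,0]<60)]
    print(n,len(blue),blue.mean(0),blue.min(0),blue.max(0))
```

```text
{'t': 5.1, 'joint_positions': array([-0.90333534,  0.1474341 ,  1.6714006 ,  0.34407542,  1.20799028,
       -2.85235834]), 'joint_vel': array([-0.00205733,  0.02102157,  0.02893224,  0.00048246,  0.00036007,
       -0.00132654]), 'effort': array([ 3.53874592e-02, -4.00199640e+01, -3.09323716e+01,  1.86605070e+00,
       -6.13101907e-01,  1.39554305e-02]), 'position': array([ 0.44111776, -0.28860879,  0.41741906]), 'orientation': array([-0.1343497 ,  0.9757566 ,  0.02499088,  0.17095227]), 'wrist_force': array([ 0.55160363,  1.03380666, -1.7965249 ]), 'moment': array([0.00324323, 0.24632158, 0.01705072]), 'gripper_force': 39.952919483184814, 'gripper_width': 0.059938313766546354}
grasp [ 0.49580823 -0.27276468  0.26010661]
scene 513 [ 0.49899641 -0.26907068  0.22459391] [ 0.43508629 -0.33976887  0.14982091] [ 0.52870079 -0.20586966  0.54888312]
top 16 [ 0.51086398 -0.26603814  0.14981321] [ 0.5048666  -0.27170742  0.1418578 ] [ 0.51725748 -0.25925233  0.15747013]
```

View pics/s2.png

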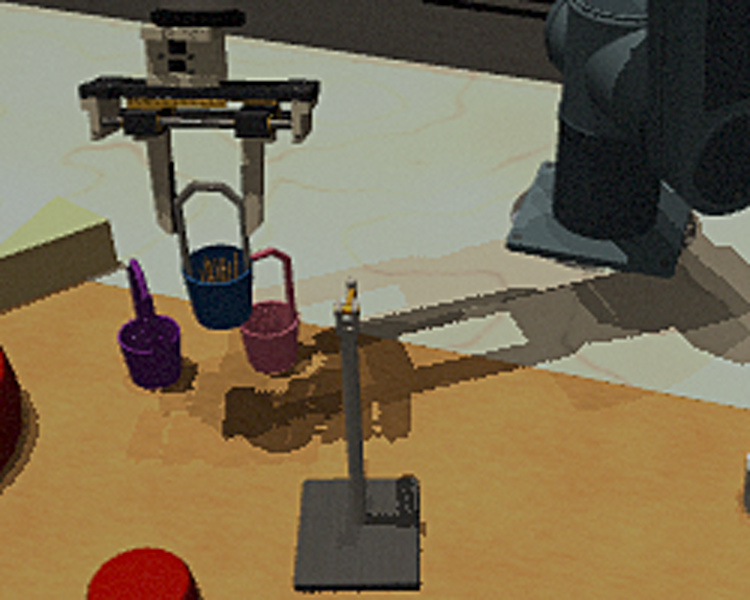

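```bash
cat >> h.py <<'E'
def bar(tag,n="scene"):
    s=r.read_state(); M=Q.from_quat(s["orientation"]).as_matrix()
    g=np.array(s["position"])+r.tcp_to_grasp*M[:,2]; z=np.load(tag+".npz"); q=cloud(n,z["d"]).reshape(-1,3)[z["d"].reshape(-1)>0]
    yd=M[:,1]; l=(q-g)@yd; xd=np.cross(yd,[0,0,1]); a=(q-g)@xd
    b=q[(abs(l)<.014)&(abs(a)<.025)&(q[:,2]>g[2]+.008)&(q[:,2]<g[2]+.04)]
    print(tag,"g",g.round(4),"yaw",np.degrees(np.arctan2(yd[1],yd[0])).round(2)); print(len(b)); 
    if len(b): print(b.mean(0).round(4),np.median(b,0).round(4),b.min(0).round(4),b.max(0).round(4),((b-g)@yd).mean().round(4))
    return b
E
python3 - <<'E'
from h import *
bar("scene2")
S=np.array([.531,-.131,.19]); xd=np.array([np.cos(np.radians(18)),np.sin(np.radians(18)),0])
E
```

```text
scene2 g [ 0.4955 -0.2723  0.2589] yaw 105.7
35
[ 0.4983 -0.2721  0.2846] [ 0.4987 -0.2721  0.2852] [ 0.4899 -0.2856  0.2788] [ 0.504  -0.2585  0.2883] -0.0005
```

Call:
{"name": "arm_command", "arguments": {"rows": [{"travel": [-4,30,-10],"delta_rot": [0,0,0.6],"claw": 50},{"travel": [-8,60,-20],"delta_rot": [0,0,1.2],"claw": 50},{"travel": [-8,90,-33],"delta_rot": [0,0,1.8],"claw": 50},{"travel": [-8,115,-33],"delta_rot": [0,0,2.3],"claw": 50},{"travel": [-8,125,-33],"delta_rot": [0,0,2.3],"claw": 50}]}}

```text
t: 5.7
position: [0.4326, -0.1617, 0.3834]
orientation: [-0.154, 0.973, 0.03, 0.169]
wrist_force: [0.8, -0.6, -1.8]
gripper_width: 0.0594
gripper_force: 40.0
```

Call:
{"name": "arm_command", "arguments": {"rows": [{"travel": [0,0,0],"delta_rot": [0,0,0],"claw": 50},{"travel": [0,0,0],"delta_rot": [0,0,0],"claw": 50},{"travel": [0,0,0],"delta_rot": [0,0,0],"claw": 50}]}}

```text
t: 6.0
position: [0.4337, -0.1651, 0.3856]
orientation: [-0.153, 0.973, 0.027, 0.171]
wrist_force: [0.1, -0.2, -1.2]
gripper_width: 0.0595
gripper_force: 40.0
```

Run:
```python
from h import *
s=r.read_state(); print(s["t"],s["wrist_force"])
im,d,P=save("scene","scene3"); save("top","top3"); b=bar("scene3")
cv2.imwrite("pics/s3.png",cv2.resize(im[100:250,140:300,::-1],(640,600),interpolation=cv2.INTER_CUBIC))
S=np.array([.531,-.131,.19]); a=np.radians(18); H=np.array([[np.cos(a),np.sin(a),0],[-np.sin(a),np.cos(a),0],[0,0,1]])
print("bar in hook mm",((b-S)@H.T*1000).mean(0).round(1))
q=P.reshape(-1,3); h=(q-S)@H.T*1000
for lo,hi in((-25,-2),(0,15),(15,30),(30,44),(47,70)):
    t=h[(h[:,0]>lo)&(h[:,0]<hi)&(abs(h[:,1])<14)&(h[:,2]>0)&(h[:,2]<72)]; 
    if len(t): print(lo,hi,len(t),t.mean(0).round(1),t.min(0).round(1),t.max(0).round(1))
```

```text
6.0 [ 0.10058261 -0.21544342 -1.24493608]
scene3 g [ 0.4879 -0.1472  0.2283] yaw 107.93
34
[ 0.4903 -0.1473  0.2532] [ 0.4903 -0.1473  0.2534] [ 0.4837 -0.1595  0.2475] [ 0.4969 -0.1342  0.2568] -0.0008
bar in hook mm [-43.7  -2.9  63.2]
-25 -2 15 [-9.4  0.2 36.1] [-12.2  -3.8   6.1] [-5.   2.8 44.7]
0 15 3 [ 8.1  0.2 43.6] [ 4.2 -1.5 41.8] [13.8  1.3 45.7]
15 30 3 [22.9 -1.4 50.5] [15.1 -2.8 46.7] [27.4 -0.3 52.7]
30 44 2 [35.6 -1.1 55.8] [35.2 -2.2 55.5] [36.   0.1 56.2]
47 70 166 [60.9 -0.3 41.8] [ 47.3 -10.5   0.5] [66.5  8.6 70.4]
```

View pics/s3.png

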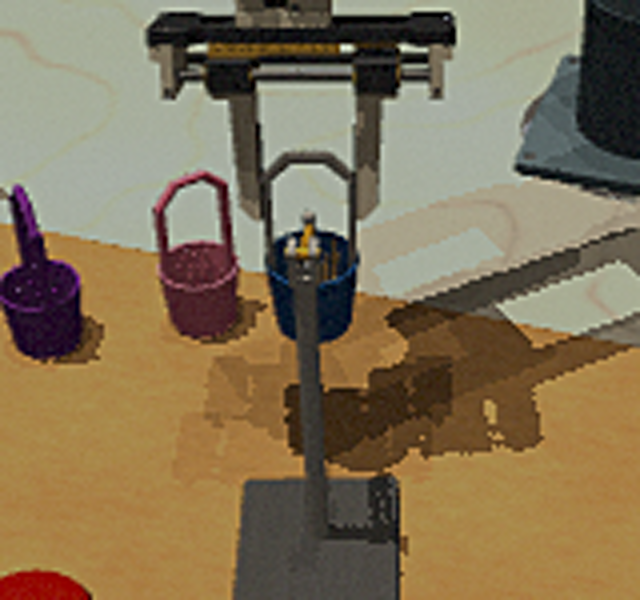

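The bar hangs 45 mm short of the seat, 3 mm off to the side and 12 mm above the nose top. The hook geometry matches the given sizes. Now I'll bring the bar over the nose.

Call:
{"name": "arm_command", "arguments": {"rows": [{"travel": [11,4,0],"delta_rot": [0,0,0],"claw": 50},{"travel": [22,8,0],"delta_rot": [0,0,0],"claw": 50},{"travel": [33,13,0],"delta_rot": [0,0,0],"claw": 50},{"travel": [43,17,0],"delta_rot": [0,0,0],"claw": 50},{"travel": [43,17,0],"delta_rot": [0,0,0],"claw": 50}]}}

```text
t: 6.6
position: [0.4778, -0.1462, 0.3855]
orientation: [-0.155, 0.973, 0.028, 0.171]
wrist_force: [0.1, -0.2, -1.6]
gripper_width: 0.0603
gripper_force: 40.0
```

Call:
{"name": "arm_command", "arguments": {"rows": [{"travel": [0,0,0],"delta_rot": [0,0,0],"claw": 50},{"travel": [0,0,0],"delta_rot": [0,0,0],"claw": 50}]}}

```text
t: 6.8
position: [0.4763, -0.1468, 0.3854]
orientation: [-0.154, 0.973, 0.028, 0.171]
wrist_force: [0.2, 0.4, -1.3]
gripper_width: 0.0597
gripper_force: 40.0
```

Run:
```python
from h import *
s=r.read_state(); print(s["t"],s["wrist_force"])
im,d,P=save("scene","scene4"); b=bar("scene4")
g=np.array(s["position"])+r.tcp_to_grasp*Q.from_quat(s["orientation"]).as_matrix()[:,2]
S=np.array([.531,-.131,.19]); a=np.radians(18); H=np.array([[np.cos(a),np.sin(a),0],[-np.sin(a),np.cos(a),0],[0,0,1]])
print("bar in hook mm",((b-S)@H.T*1000).mean(0).round(1),"g",((g-S)@H.T*1000).round(1))
cv2.imwrite("pics/s4.png",cv2.resize(im[100:250,140:300,::-1],(640,600),interpolation=cv2.INTER_CUBIC))
```

```text
6.8 [ 0.21685741  0.39590268 -1.33628502]
scene4 g [ 0.5304 -0.129   0.2282] yaw 108.0
39
[ 0.5334 -0.1293  0.2529] [ 0.533  -0.1285  0.2542] [ 0.527  -0.1416  0.2364] [ 0.5539 -0.1169  0.2572] -0.0011
bar in hook mm [ 2.8  0.9 62.9] g [ 0.1  2.2 38.1]
```

View pics/s4.png

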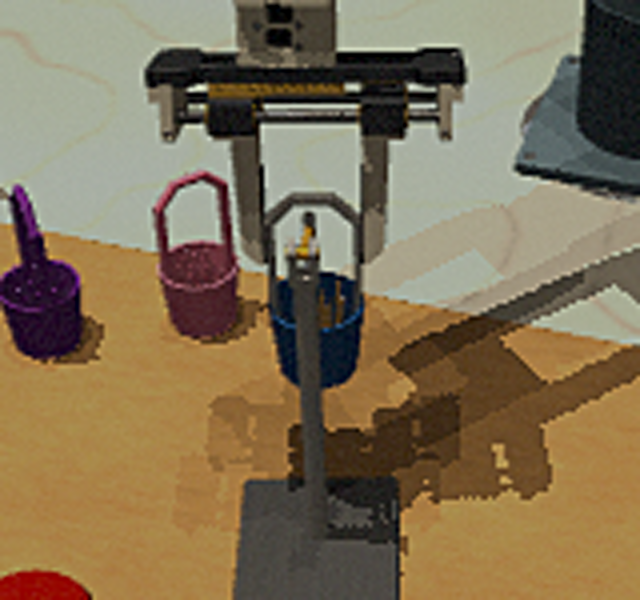

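The bar is over the hook mouth at about x = 1, z = 60 mm, with the hook threaded through the handle. Pressing down now.

Call:
{"name": "arm_command", "arguments": {"rows": [{"travel": [0,0,-8],"delta_rot": [0,0,0],"claw": 50},{"travel": [0,0,-14],"delta_rot": [0,0,0],"claw": 50},{"travel": [0,0,-20],"delta_rot": [0,0,0],"claw": 50},{"travel": [0,0,-25],"delta_rot": [0,0,0],"claw": 50},{"travel": [0,0,-30],"delta_rot": [0,0,0],"claw": 50}]}}

```text
t: 7.35
position: [0.4766, -0.1471, 0.3555]
orientation: [-0.154, 0.973, 0.027, 0.171]
wrist_force: [0.3, -0.3, 1.7]
gripper_width: 0.0597
gripper_force: 40.0
```

Call:
{"name": "arm_command", "arguments": {"rows": [{"travel": [0,0,-4],"delta_rot": [0,0,0],"claw": 50},{"travel": [0,0,-8],"delta_rot": [0,0,0],"claw": 50},{"travel": [0,0,-12],"delta_rot": [0,0,0],"claw": 50},{"travel": [0,0,-16],"delta_rot": [0,0,0],"claw": 50},{"travel": [0,0,-16],"delta_rot": [0,0,0],"claw": 50}]}}

```text
t: 7.85
position: [0.4761, -0.1467, 0.3384]
orientation: [-0.154, 0.973, 0.029, 0.17]
wrist_force: [-0.4, -0.8, -1.2]
gripper_width: 0.0595
gripper_force: 40.0
```

```bash
cat > chk.py <<'E'
from h import *
import sys
t=sys.argv[1]; s=r.read_state(); print(s["t"],s["wrist_force"])
im,d,P=save("scene",t); save("top","t"+t); b=bar(t); 
S=np.array([.531,-.131,.19]); a=np.radians(18); H=np.array([[np.cos(a),np.sin(a),0],[-np.sin(a),np.cos(a),0],[0,0,1]])
if len(b): print("bar in hook mm",((b-S)@H.T*1000).mean(0).round(1))
g=np.array(s["position"])+r.tcp_to_grasp*Q.from_quat(s["orientation"]).as_matrix()[:,2]; print("g",((g-S)@H.T*1000).round(1))
hs=cv2.cvtColor(im,cv2.COLOR_RGB2HSV); h=(P-S)@H.T*1000
m=(hs[...,0]>13)&(hs[...,0]<33)&(hs[...,1]>120)&(abs(h[...,1])<10)&(h[...,0]>-12)&(h[...,0]<60)&(h[...,2]>-5)&(h[...,2]<72)
print("brass",h[m].round(0).tolist())
cv2.imwrite(f"pics/c{t}.png",cv2.resize(im[120:230,160:280,::-1],(640,587),interpolation=cv2.INTER_CUBIC))
E
python3 chk.py scene5
```

```text
7.85 [-0.37451629 -0.80675364 -1.23455498]
scene5 g [ 0.5305 -0.1289  0.1819] yaw 107.99
19
[ 0.5291 -0.1245  0.2078] [ 0.5293 -0.122   0.2071] [ 0.5208 -0.1381  0.1991] [ 0.5367 -0.116   0.2214] 0.0046
bar in hook mm [ 0.2  6.7 17.8]
g [-0.2  2.6 -8.9]
brass [[-3.0, 0.0, 40.0], [7.0, -1.0, 44.0], [2.0, 1.0, 40.0], [-10.0, 2.0, 31.0], [17.0, -1.0, 48.0], [16.0, 1.0, 47.0], [-10.0, 2.0, 28.0], [24.0, -3.0, 51.0], [29.0, -0.0, 54.0], [38.0, 0.0, 58.0], [48.0, -2.0, 62.0], [46.0, 1.0, 61.0], [57.0, -3.0, 66.0], [59.0, -1.0, 67.0], [56.0, 1.0, 65.0], [59.0, 9.0, 67.0], [58.0, -3.0, 63.0], [60.0, -1.0, 65.0], [58.0, 1.0, 63.0], [58.0, -7.0, 34.0], [58.0, -7.0, 31.0], [57.0, -8.0, 27.0], [59.0, -8.0, 25.0]]
```

View pics/cscene5.png

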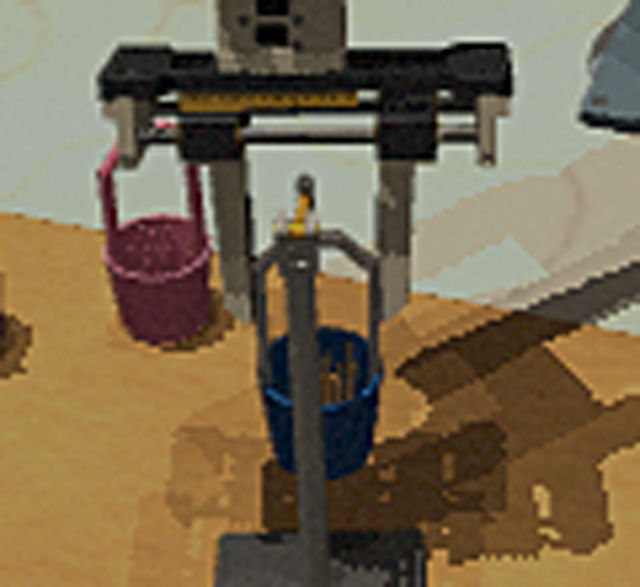

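The gate rod is back in its shut line (x = -3, z = 40 to x = 57, z = 66) and the bar is inside at z ≈ 14 mm. I'll lower it the last few mm, release, and back out along the tool axis.

Call:
{"name": "arm_command", "arguments": {"rows": [{"travel": [0,0,-3],"delta_rot": [0,0,0],"claw": 50},{"travel": [0,0,-6],"delta_rot": [0,0,0],"claw": 50},{"travel": [0,0,-6],"delta_rot": [0,0,0],"claw": 50}]}}

```text
t: 8.25
position: [0.4763, -0.1468, 0.3331]
orientation: [-0.154, 0.973, 0.028, 0.171]
wrist_force: [-0.2, 0.1, -1.1]
gripper_width: 0.06
gripper_force: 40.0
```

Call:
{"name": "arm_command", "arguments": {"rows": [{"travel": [0,0,0],"delta_rot": [0,0,0],"claw": 66},{"travel": [0,0,0],"delta_rot": [0,0,0],"claw": 72},{"travel": [0,0,0],"delta_rot": [0,0,0],"claw": 82},{"travel": [0,0,0],"delta_rot": [0,0,0],"claw": 88},{"travel": [0,0,0],"delta_rot": [0,0,0],"claw": 88}]}}

```text
t: 8.75
position: [0.4765, -0.147, 0.3337]
orientation: [-0.154, 0.973, 0.028, 0.171]
wrist_force: [0.5, -0.7, -0.3]
gripper_width: 0.0872
gripper_force: 0.0
```

```bash
python3 chk.py scene6; python3 -c "
from h import *
print(Q.from_quat(r.read_state()['orientation']).as_matrix()[:,2])"
```

```text
8.75 [ 0.45959051 -0.71887472 -0.26751267]
scene6 g [ 0.5307 -0.1291  0.1764] yaw 107.99
14
[ 0.5304 -0.1223  0.1993] [ 0.531  -0.1205  0.1995] [ 0.5246 -0.1382  0.1966] [ 0.5354 -0.1154  0.2022] 0.0066
bar in hook mm [2.1 8.4 9.3]
g [  0.3   1.8 -13.5]
brass [[-5.0, 0.0, 38.0], [5.0, -2.0, 43.0], [5.0, 1.0, 43.0], [-9.0, 2.0, 32.0], [19.0, -1.0, 50.0], [12.0, 1.0, 45.0], [29.0, -0.0, 54.0], [37.0, 0.0, 57.0], [49.0, -1.0, 63.0], [44.0, 1.0, 59.0], [57.0, -3.0, 66.0], [58.0, -1.0, 67.0], [58.0, 1.0, 66.0], [57.0, 8.0, 66.0], [58.0, -3.0, 64.0], [58.0, 8.0, 64.0], [59.0, -7.0, 31.0], [57.0, -8.0, 27.0], [58.0, -8.0, 24.0], [56.0, 6.0, 7.0], [58.0, 6.0, 5.0]]
[ 0.32426105  0.10663668 -0.93993797]
```

View pics/cscene6.png

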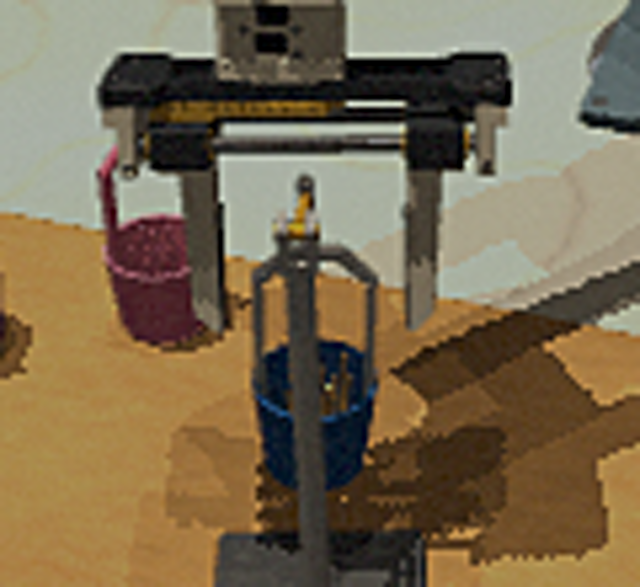

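The pail hangs free on the hook with the fingers open and clear, and the gate rod is above the bar. Retracting back along the tool axis.

Call:
{"name": "arm_command", "arguments": {"rows": [{"travel": [-7,-2,19],"delta_rot": [0,0,0],"claw": 88},{"travel": [-14,-5,41],"delta_rot": [0,0,0],"claw": 88},{"travel": [-27,-9,80],"delta_rot": [0,0,0],"claw": 88},{"travel": [-42,-14,120],"delta_rot": [0,0,0],"claw": 88},{"travel": [-55,-18,160],"delta_rot": [0,0,0],"claw": 88}]}}

```text
t: 9.35
position: [0.4206, -0.1648, 0.495]
orientation: [-0.154, 0.973, 0.028, 0.171]
wrist_force: [0.8, -0.6, -0.5]
gripper_width: 0.0878
gripper_force: 0.0
```

Call:
{"name": "arm_command", "arguments": {"rows": [{"travel": [0,0,0],"delta_rot": [0,0,0],"claw": 88},{"travel": [0,0,0],"delta_rot": [0,0,0],"claw": 88},{"travel": [0,0,0],"delta_rot": [0,0,0],"claw": 88},{"travel": [0,0,0],"delta_rot": [0,0,0],"claw": 88},{"travel": [0,0,0],"delta_rot": [0,0,0],"claw": 88}]}}

```text
t: 9.85
position: [0.4216, -0.1648, 0.4922]
orientation: [-0.154, 0.973, 0.029, 0.17]
wrist_force: [-0.0, 0.1, 0.1]
gripper_width: 0.0878
gripper_force: 0.0
```

Call:
{"name": "arm_command", "arguments": {"rows": [{"travel": [0,0,0],"delta_rot": [0,0,0],"claw": 88},{"travel": [0,0,0],"delta_rot": [0,0,0],"claw": 88},{"travel": [0,0,0],"delta_rot": [0,0,0],"claw": 88},{"travel": [0,0,0],"delta_rot": [0,0,0],"claw": 88},{"travel": [0,0,0],"delta_rot": [0,0,0],"claw": 88}]}}

```text
t: 10.35
position: [0.4215, -0.165, 0.4936]
orientation: [-0.154, 0.973, 0.028, 0.171]
wrist_force: [0.1, 0.3, 0.7]
gripper_width: 0.088
gripper_force: 0.0
```

Run:
```python
from h import *
def go(t):
    im,d,P=save("scene",t)
    S=np.array([.531,-.131,.19]); a=np.radians(18); H=np.array([[np.cos(a),np.sin(a),0],[-np.sin(a),np.cos(a),0],[0,0,1]])
    h=(P-S)@H.T*1000; i=im.astype(int)
    m=(i[...,2]>i[...,0]*1.5)&(i[...,2]>i[...,1]*1.1)&(abs(h[...,1])<60)&(abs(h[...,0])<60)&(h[...,2]<-50)&(h[...,2]>-170)
    b=h[m]; print(len(b),b.mean(0).round(1),np.percentile(b,3,0).round(1),np.percentile(b,97,0).round(1)); return im
im=go("e1"); im=go("e2")
print(r.read_state()["t"],r.read_state()["wrist_force"])
cv2.imwrite("pics/end.png",cv2.resize(im[120:230,160:280,::-1],(640,587),interpolation=cv2.INTER_CUBIC))
```

```text
285 [  7.9   2.  -91. ] [ -27.   -24.6 -122.5] [ 30.2  27.8 -70.7]
287 [  8.1   1.9 -90.4] [ -27.3  -24.7 -121.9] [ 30.2  27.7 -70.4]
10.45 [-0.39645174 -0.09982093  0.41992401]
```

View pics/end.png

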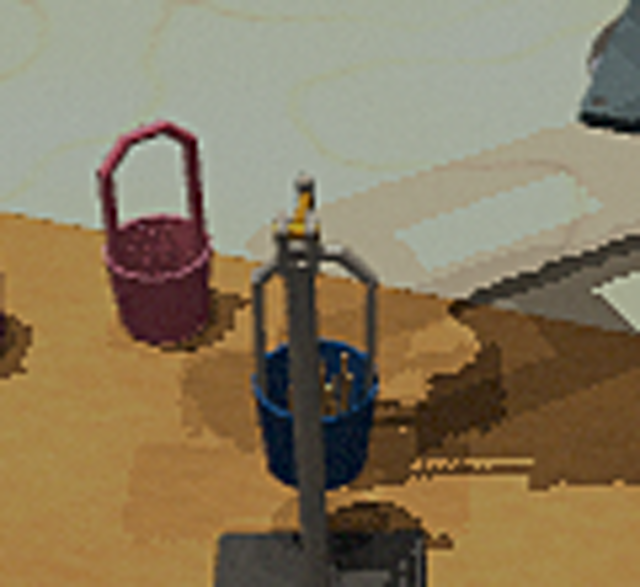

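The pail hangs still and upright with its underside about 125 mm below the seat. The gate is shut and the robot is clear, so I'm handing in.

```bash
python3 -c "
from bench import r
print(r.job_done())"
```

```text
the job is handed in; nothing more can be done
None
```

The blue pail is hanging still and upright on the snap hook with the gate shut above its handle bar, the white pail was left untouched, and the job is handed in at about 10.5 s on the robot's clock (no verdict was returned).

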